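# Open a parts pot and present it on the turntable

### The arm

A 6-joint arm with a two-finger parallel gripper is mounted at the origin on a cart in front of the work surface, level with it; the furniture and walls round the work are solid. World frame = base frame: x ahead of the robot, y to its left, z up, the work surface at z = 0. Lengths are in m, angles in rad, forces in N, time in s.
With the tool pointing down it reaches from about 0.35 to 0.875 m from the base axis. Payload 4.2 kg.
Tool frame: the origin (TCP) lies midway between the tips of the shut fingers; the grasp point (between the pads) lies 19 mm behind it; z points along the fingers, y is the direction in which the jaws open and shut (so a half turn about z gives the same grasp; the last joint's range is limited). The gripper opens to 87 mm and grips with 3 to 60 N. Pads are 19 mm wide; open, the fingers measure 117 mm over their backs; the gripper's body (75 mm by 190 mm) begins 51 mm behind the grasp point.
Start: joints at [-0.848, 0.385, 0.008, 0, -1.194, -0.259], TCP at [0.28, -0.559, 0.223] pointing down, gripper open.
Joint ranges: [-3.14, 3.14], [-1.21, 2.06], [-1.07, 1.41], [-3.16, 2.05], [-2.99, -0.16], [-3.1, 3.1]. Speed limits (rad/s): [2.79, 2.79, 3.14, 3.14, 3.14, 3.14].

### API

Orientations are given as a unit quaternion [w, x, y, z].
In Python, from bench import manip, imaging, ticket gives the robot as it stands.
- The arm moves only by the tool servo_tool, never from a script. Its argument "targets" is one flat list of numbers, 7 for each row, row after row: the opening, from 0 (shut) to 1 (fully open), then the shift along the tool's x, y, z in mm, then the turn, a rotation vector about the tool's x, y, z in rad. In form: [claw, x, y, z, ax, ay, az, claw, x, y, z, ax, ay, az, ...]. A call has 1 to 8 rows; each row shifts and turns the commanded pose from where the row before left it, along the tool's axes as they then stand; what a row does not reach is not made up. A row lasts 1/10 s, in which the tool goes at most 50 mm and 8.59 degrees, less where a joint would pass 70% of its speed; a pose out of reach is approached as far as the arm can. A call is refused whole if a number of a shift passes 50 or a number of a turn 0.15, either way. A call with a gripper value outside its range is refused whole. The fingers move at their own pace and stop on an object; the grip force is fixed at half the most. Time passes only in rows, so rows that do not move let the fingers close. It gives the time, the measured TCP pose, the force and the opening at its end, in the units of the state.
- manip.state(): the state, without advancing time (a new reading comes with each control period).
- imaging.read_camera(name): name is "scene" or "top" or "wrist"; returns a dict with "image" (400x640x3 uint8, red, green, blue), "mtx" (3x3 intrinsics, pixels), "k1" (the pictures are not rectified: a ray, as slopes to the right and down, at radius r is drawn at 1 + k1 r^2 times it, then the intrinsics apply), "eye" and "attitude" of the camera in the world; the wrist camera has in their place "tool_from_camera" (4x4, takes a point from camera to tool coordinates, whose origin is the TCP and whose axes are the flange's). Camera axes: x right, y up, looking along -z (the intrinsics and any distortion apply to the point x, -y, -z); pixel columns grow to the right and rows downward; lengths in m; the calibration is good to about 2 mm. A picture is of the moment at which its call begins: read the wrist's pose just before it. There is no depth.
- ticket.hand_in(): hands the job in, once; it reports no verdict.
The state is a dict: "time_s": time; "q": joint angles; "dq": joint speeds; "joint_efforts": joint torques, N m; "eef_pos": TCP position; "tcp_rot": TCP orientation; "contact_force": force on the tool from outside, world axes, zero at the start; "ft_torque": the same for the moment, N m; "finger_gap": finger opening in m.
Only numpy, scipy, OpenCV 4.12 (cv2) and the standard library are available. Lean on these libraries where they do the work, as an engineer would, in place of code of your own. Each camera call takes 0.05 s, during which the arm holds its last target.

### The job

On the small-parts turntable, lift the loose lid off the square pot by its knob and set it gently aside, flat on the worktop with the knob up. Then turn the turntable until the open square pot stands squarely at the pointer on the turntable's fixed base. Finish with the gripper still closed on the bar handle in the middle, holding the turntable still; leave the loose things around it where they are.

Things in the scene. Friction and masses are not known exactly. Their poses are not given: they have to be found in the camera images.
- base: fixed round steel base of the turntable, 170 mm across; origin on the worktop under the vertical turning axis. The turning aluminium disc on it is 200 mm across, top 24 mm above the worktop; it turns up to two full turns either way with light friction (0.04 N m) and stays where left. Along the base's own -x its pointer tongue sticks out (tip of the tongue 144 mm from the axis), roughly towards the robot.
- pointer (a point): tip of the small upright pin on the pointer tongue, 118 mm from the turning axis along the base's -x, 38 mm above the worktop. Behind the turntable a machine head hangs over the bench: keep the hand out of x > 0.63, y > 0.08 above z = 0.20 m.
- square_pot (a point): centre of the open top of the square pot, 74 mm above the worktop, 68 mm from the axis; turns with the turntable. Pot 44 x 44 x 50 mm, walls 3 mm, opening 38 x 38 mm. It is the only square one of five open-topped aluminium pots standing evenly round the disc; the other four are round, 46 mm across, with the same rim height and distance from the axis.
- handle: black bar handle in the middle of the turntable, 50 mm long, 16 mm thick, 30 mm high; origin at the centre of its underside on the turning axis, 94 mm above the worktop (top at 124 mm); turns with the turntable. Its own y runs along the bar, x across the 16 mm; the square pot lies along its -x, crosswise to the bar. Free below it to the pot rims at 74 mm.
- lid: loose square aluminium lid, 60 g, on the square pot at first: 48 x 48 x 4 mm plate, 35 x 35 x 5 mm plug below it (1.5 mm play all round), upright round black knob 18 mm across. Origin at the centre of the plug's underside, z up through the knob; above it: plate 5 to 9, stem 9 to 17, knob 17 to 43 mm. The free worktop lies left (+y) of the turntable.
- label_roll: bystander: white roll of labels lying flat, 68 mm across, 30 mm high; origin under its centre
- v_block: bystander: grey V block, 45 x 50 x 34 mm; origin under its centre
- tag_blanks: bystander: small stack of metal tag blanks, 34 x 53 x 14 mm; origin under its centre
- steel_dish: bystander: round steel dish, 68 mm across, 24 mm high; origin under its centre

How it is judged:
By the outcome, as a careful person would: the job done as asked, in the order asked, and still so for the second after the job is handed in, while the arm keeps its last pose, push and grip.
It also fails if it takes over 72 s, if anything falls off the work surface, if the arm or the gripper's body presses on something with over 40 N, if the wrist force passes 120 N, or if a joint passes its speed limit or range.

## Working session

There is one attempt and no reset: what is moved stays moved. The work goes in short steps, Python scripts to look and compute and a tool call to move; the robot and the scene stay as the last step left them, time stands still between calls to the robot, and variables do not carry over. Pictures are saved under pics/ and viewed, and the job is handed in when it is done.

Besides the shell and the picture viewer there is one more tool, called after ">>>" in YAML: its name, and indented under it one key for each argument. servo_tool: Moves the arm, as the interface text tells. Its arguments: {"type":"object","properties":{"targets":{"type":"array"}},"required":["targets"]}

```bash
mkdir -p pics
cat > h.py <<'E'
import numpy as np, cv2
from bench import manip, imaging, ticket
from scipy.spatial.transform import Rotation as R
def rot(q): return R.from_quat([q[1],q[2],q[3],q[0]])
def cam(name):
    s=manip.state(); c=imaging.read_camera(name)
    if name=='wrist':
        T=np.eye(4);T[:3,:3]=rot(s['tcp_rot']).as_matrix();T[:3,3]=s['eef_pos'];M=T@np.array(c['tool_from_camera'])
    else:
        M=np.eye(4);a=np.array(c['attitude']);M[:3,:3]=a if a.shape==(3,3) else rot(a).as_matrix();M[:3,3]=c['eye']
    d=dict(M=M,mtx=np.array(c['mtx']),k1=c['k1'],image=c['image']); return d
def save(d,fn):
    np.savez('pics/'+fn+'.npz',**d); cv2.imwrite('pics/'+fn+'.png',cv2.cvtColor(d['image'],cv2.COLOR_RGB2BGR))
def load(fn): return dict(np.load('pics/'+fn+'.npz'))
def ray(d,u,v):
    K=d['mtx'];a=np.array([(u-K[0,2])/K[0,0],(v-K[1,2])/K[1,1]]);p=a.copy()
    for _ in range(30): p=a/(1+d['k1']*(p@p))
    return d['M'][:3,:3]@np.array([p[0],-p[1],-1]),d['M'][:3,3]
def at(d,u,v,z):
    r,o=ray(d,u,v);return o+r*(z-o[2])/r[2]
def proj(d,P):
    p=np.linalg.inv(d['M'])@np.append(P,1);a=np.array([p[0],-p[1]])/-p[2];a=a*(1+d['k1']*(a@a));K=d['mtx'];return np.array([K[0,0]*a[0]+K[0,2],K[1,1]*a[1]+K[1,2]])
def crop(fn,x0,y0,x1,y1,k,out):
    i=cv2.imread('pics/'+fn+'.png')[y0:y1,x0:x1];cv2.imwrite('pics/'+out+'.png',cv2.resize(i,None,fx=k,fy=k,interpolation=cv2.INTER_CUBIC))
E
python3 - <<'E'
from h import *
for n in ('top','scene','wrist'):
    d=cam(n);save(d,n+'0');print(n,d['M'].round(3).tolist(),d['mtx'].tolist(),d['k1'])
print(manip.state())
E
```

```text
top [[0.029, 0.996, -0.089, 0.415], [-1.0, 0.028, -0.014, 0.061], [-0.011, 0.089, 0.996, 1.284], [0.0, 0.0, 0.0, 1.0]] [[433.85688378671625, 0.0, 313.68879111654616], [0.0, 433.85688378671625, 200.6587059936172], [0.0, 0.0, 1.0]] -0.07954174077524491
scene [[-0.462, 0.403, -0.79, -0.159], [-0.887, -0.21, 0.412, 0.412], [-0.0, 0.891, 0.455, 0.48], [0.0, 0.0, 0.0, 1.0]] [[376.11999198376867, 0.0, 317.7874266740187], [0.0, 376.11999198376867, 199.8067218385752], [0.0, 0.0, 1.0]] -0.017022245999621145
wrist [[-0.448, -0.855, -0.263, 0.208], [0.894, -0.428, -0.132, -0.596], [0.001, -0.294, 0.956, 0.385], [0.0, 0.0, 0.0, 1.0]] [[325.0107399669057, 0.0, 315.5901019167225], [0.0, 325.0107399669057, 199.49569127094836], [0.0, 0.0, 1.0]] 0.008228316344635575
{'time_s': 0.15, 'q': array([-8.48379980e-01,  3.85359520e-01,  6.95666400e-03, -3.27351718e-04,
       -1.19399860e+00, -2.58631983e-01]), 'dq': array([-0.00059214, -0.00198991,  0.00428027,  0.00274878, -0.00036392,
       -0.00025311]), 'joint_efforts': array([ 3.90514233e-04, -3.91053629e+01,  1.87586188e+01,  4.22232941e+00,
        1.23650866e-02, -1.39478007e-04]), 'eef_pos': array([ 0.27941226, -0.55856776,  0.22173349]), 'tcp_rot': array([-2.43873534e-04, -2.29760660e-01,  9.73246819e-01,  7.79604727e-04]), 'contact_force': array([-0.17293812,  0.06151499, -0.67059497]), 'ft_torque': array([ 0.00507583,  0.02440404, -0.00434474]), 'finger_gap': 0.08687447167356456}
```

View pics/top0.png

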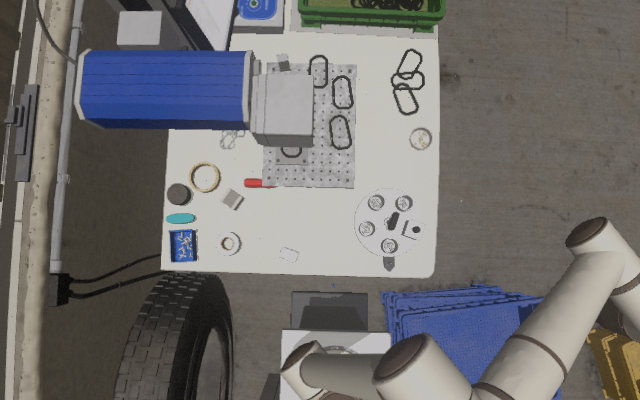

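View pics/scene0.png

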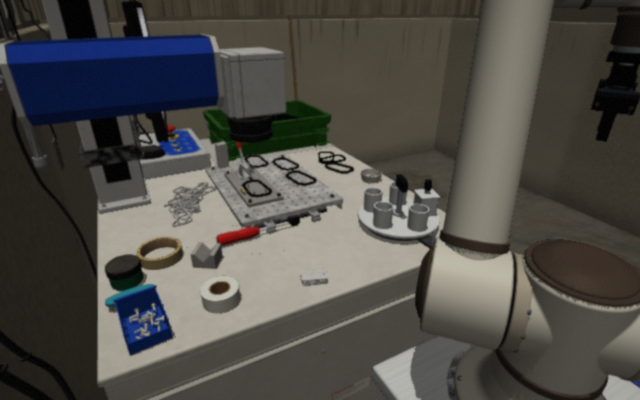

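Run:
```python
from h import *
crop('top0',340,175,440,285,7,'t1'); crop('top0',150,130,350,280,4,'t2')
d=load('top0')
for n,u,v,z in [('disc c',390,222,.024),('pointer',389,262,.02),('roll',230,243,.03),('tag',288,255,.014),('dish',420,139,.024),('v',232,199,.034),('square',412,229,.09)]: print(n,at(d,u,v,z).round(3))
```

```text
disc c [ 0.471 -0.146  0.024]
pointer [ 0.356 -0.145  0.02 ]
roll [0.397 0.316 0.03 ]
tag [0.367 0.148 0.014]
dish [ 0.72  -0.232  0.024]
v [0.525 0.315 0.034]
square [ 0.451 -0.196  0.09 ]
```

View pics/t1.png

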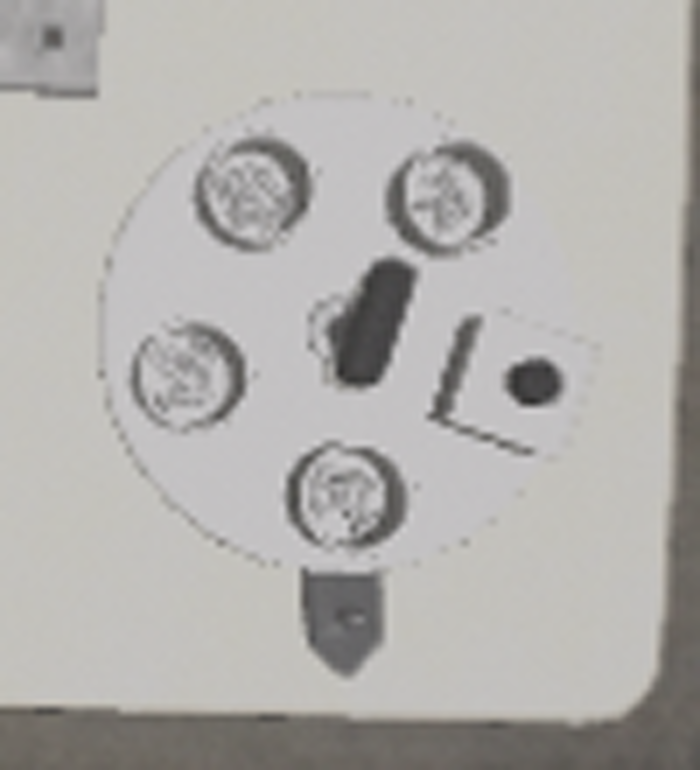

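View pics/wrist0.png

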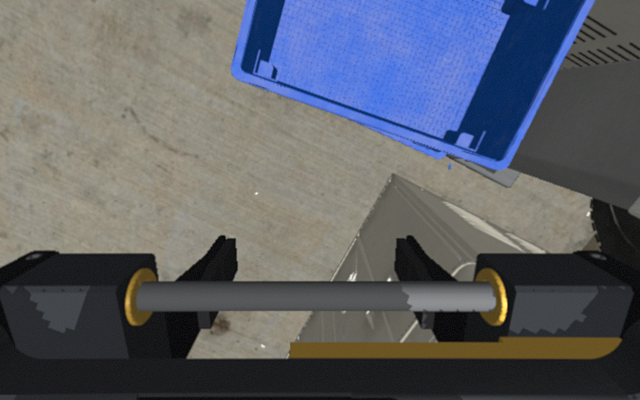

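Run:
```python
from h import *
d=load('top0')
for n,u,v,z in [('disc c',388.6,222.3,.024),('tip',389.6,271.7,.015),('handle',394.6,220.4,.124),('knob',416.3,229.6,.112),('lidcorner a',407.6,220.3,.078),('lidc b',402,235,.078),('plate corner',355,187,0.03),('plate corner l',263,187,0.03),('v',232,199,.034),('red',255,183,.02),('tableedge',300,273,0)]: print(n,at(d,u,v,z).round(4))
R0=rot(manip.state()['tcp_rot']).as_matrix();print(R0.round(3))
```

```text
disc c [ 0.4705 -0.1415  0.024 ]
tip [ 0.3276 -0.1482  0.015 ]
handle [ 0.4716 -0.1414  0.124 ]
knob [ 0.449  -0.2027  0.112 ]
lidcorner a [ 0.4751 -0.1858  0.078 ]
lidc b [ 0.4339 -0.1707  0.078 ]
plate corner [ 0.5702 -0.0412  0.03  ]
plate corner l [0.5627 0.2267 0.03  ]
v [0.5247 0.3152 0.034 ]
red [0.5751 0.2521 0.02  ]
tableedge [0.3154 0.1121 0.    ]
[[-0.894 -0.447 -0.001]
 [-0.447  0.894  0.001]
 [ 0.     0.002 -1.   ]]
```

View pics/t2.png

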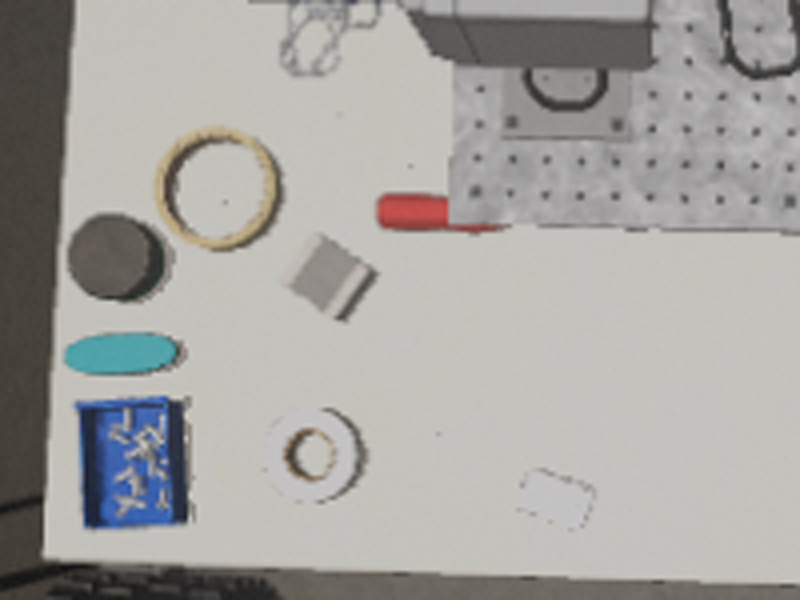

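>>> servo_tool:
  targets: [1,-39,30,-1,0,0,0,1,-39,30,-1,0,0,0,1,-39,30,-1,0,0,0,1,-39,30,-1,0,0,0,1,-39,30,-1,0,0,0,1,-39,30,-1,0,0,0,1,-39,30,-1,0,0,0,1,-39,30,-1,0,0,0]

```text
time_s: 0.95
eef_pos: [0.4516, -0.2027, 0.2306]
tcp_rot: [0.0, -0.23, 0.973, 0.0]
contact_force: [0.3, -1.4, -0.3]
finger_gap: 0.0869
```

>>> servo_tool:
  targets: [1,0,0,0,0,0,-0.148,1,0,0,0,0,0,-0.148,1,0,0,0,0,0,-0.148,1,0,0,0,0,0,-0.148,1,0,0,0,0,0,-0.148,1,0,0,0,0,0,-0.012,1,0,0,0,0,0,0]

```text
time_s: 1.65
eef_pos: [0.4511, -0.2047, 0.2304]
tcp_rot: [-0.0, -0.57, 0.822, 0.0]
contact_force: [-0.0, -0.4, 0.7]
finger_gap: 0.0871
```

Run:
```python
from h import *
d=cam('wrist');save(d,'w1');print(rot(manip.state()['tcp_rot']).as_matrix().round(3),manip.state()['eef_pos'],manip.state()['q'])
crop('w1',0,0,640,400,1.25,'w1b')
```

```text
[[-0.35  -0.937 -0.   ]
 [-0.937  0.35   0.   ]
 [-0.     0.    -1.   ]] [ 0.45113185 -0.20470652  0.23042255] [-9.76067525e-02  1.57051440e-01 -2.88157541e-01 -1.13752379e-04
 -1.12590026e+00 -2.59999214e-01]
```

View pics/w1b.png

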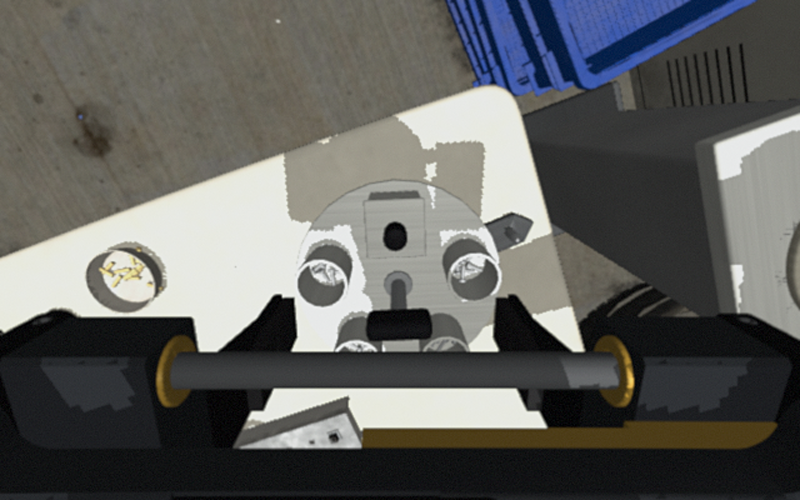

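Run:
```python
from h import *
crop('w1',230,135,440,285,3.8,'w1c')
```

```text
(no output)
```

View pics/w1c.png

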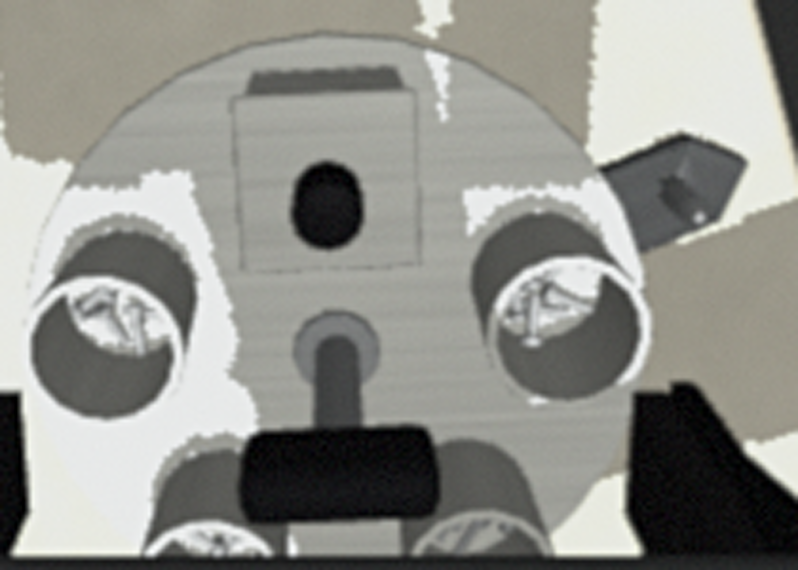

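Run:
```python
from h import *
d=load('w1');print(d['M'][:3,3])
q=lambda u,v,z: at(d,230+u/3.8,135+v/3.8,z)
c=[q(*p,.078) for p in [(232,97),(416,92),(420,264),(241,271)]]
print(np.array(c).round(4),np.mean(c,0))
for i in range(4):
    e=c[(i+1)%4]-c[i];print(np.linalg.norm(e),np.degrees(np.arctan2(e[1],e[0])))
print('pin',q(700,217,.038));print('tonguetip?',q(748,162,.02))
for a,b in [((325,162),(325,205)),]:pass
print('handle ends mid', q(243,470,.124),q(438,465,.124))
# disc rim fit
t=load('top0')
h=at(t,394.6,220.4,.124)
for n,P in [('handle',[*h[:2],.124]),('knobtop',[*np.mean(c,0)[:2],.112]),('knobbot',[*np.mean(c,0)[:2],.086]),('axis',[*h[:2],.024])]:
    p=proj(d,P);print(n,(p-[230,135])*3.8)
```

```text
[ 0.42378001 -0.28122227  0.39340612]
[[ 0.4664 -0.2364  0.078 ]
 [ 0.4216 -0.221   0.078 ]
 [ 0.4359 -0.1767  0.078 ]
 [ 0.4816 -0.1917  0.078 ]] [ 0.45138675 -0.20643423  0.078     ]
0.047392389778434484 161.12068329500067
0.046559645245648464 72.103020929175
0.048123948230697655 -18.08586158322812
0.047219274662531396 -108.79282169469884
pin [ 0.35425398 -0.14820444  0.038     ]
tonguetip? [ 0.33213735 -0.15340476  0.02      ]
handle ends mid [ 0.49138713 -0.15746486  0.124     ] [ 0.44680237 -0.14228257  0.124     ]
handle [342.61218761 500.07482238]
knobtop [327.35287317 218.07951326]
knobbot [327.26917325 190.48512219]
axis [338.67148162 347.09608731]
```

>>> servo_tool:
  targets: [1,1.5,0,20,0,0,-0.03,1,0,0,30,0,0,0,1,0,0,30,0,0,0,1,0,0,30,0,0,0,1,0,0,25,0,0,0,1,0,0,10,0,0,0,1,0,0,2,0,0,0,1,0,0,0,0,0,0]

```text
time_s: 2.5
eef_pos: [0.4515, -0.2063, 0.0842]
tcp_rot: [0.0, -0.583, 0.812, -0.0]
contact_force: [-0.8, -0.5, 0.3]
finger_gap: 0.0874
```

Run:
```python
from h import *
d=cam('scene');save(d,'s1');crop('s1',330,150,450,250,6,'s1c')
d=cam('wrist');save(d,'w2');crop('w2',200,100,460,300,3,'w2c')
```

```text
(no output)
```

View pics/s1c.png

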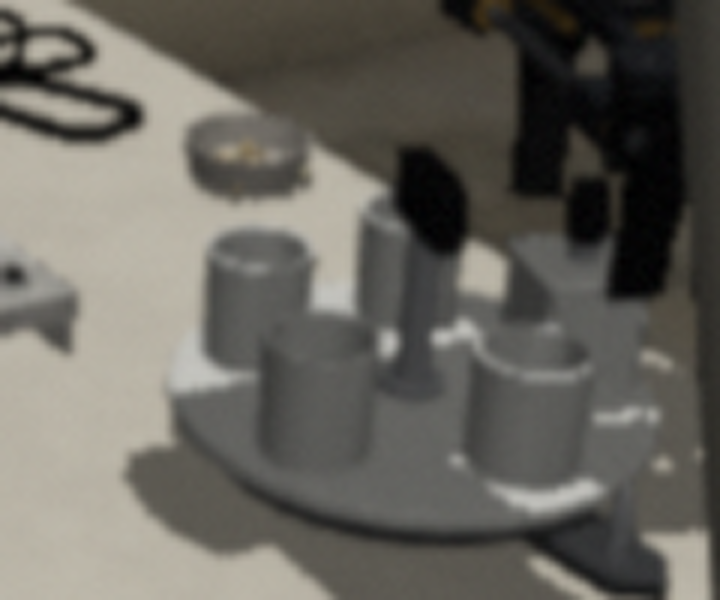

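View pics/w2c.png

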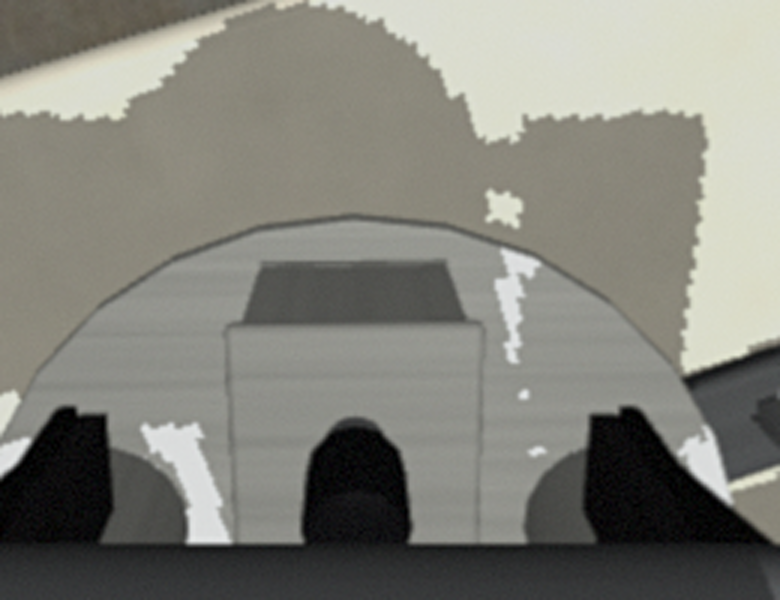

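The knob (crop x≈356) sits midway between the fingers (110 and 590), and the tips are just above the plate. I'll close the gripper.

>>> servo_tool:
  targets: [0,0,0,0,0,0,0,0,0,0,0,0,0,0,0,0,0,0,0,0,0,0,0,0,0,0,0,0,0,0,0,0,0,0,0,0,0,0,0,0,0,0,0,0,0,0,0,0,0,0,0,0,0,0,0,0]

```text
time_s: 3.4
eef_pos: [0.4508, -0.2061, 0.0835]
tcp_rot: [-0.0, -0.583, 0.812, 0.0]
contact_force: [-0.4, 0.2, -0.0]
finger_gap: 0.0312
```

>>> servo_tool:
  targets: [0,0,0,0,0,0,0,0,0,0,0,0,0,0,0,0,0,0,0,0,0]

```text
time_s: 3.7
eef_pos: [0.4507, -0.2061, 0.0835]
tcp_rot: [-0.0, -0.583, 0.812, 0.0]
contact_force: [-0.3, 0.5, -0.1]
finger_gap: 0.0171
```

>>> servo_tool:
  targets: [0,0,0,0,0,0,0,0,0,0,-2,0,0,0,0,0,0,-4,0,0,0,0,0,0,-8,0,0,0,0,0,0,-15,0,0,0,0,0,0,-25,0,0,0,0,0,0,-30,0,0,0,0,0,0,-20,0,0,0]

```text
time_s: 4.5
eef_pos: [0.4515, -0.2064, 0.1904]
tcp_rot: [0.001, -0.584, 0.812, -0.001]
contact_force: [0.6, -0.4, 0.4]
finger_gap: 0.017
```

Run:
```python
from h import *
d=cam('scene');save(d,'s2');crop('s2',300,120,460,250,5,'s2c')
print(manip.state()['contact_force'],manip.state()['finger_gap'],manip.state()['eef_pos'])
M=rot(manip.state()['tcp_rot']).as_matrix();print((M.T@(np.array([.46,.07,0])-np.array([*manip.state()['eef_pos'][:2],0])))*1000)
```

```text
[1.00468238 0.27448718 2.54680127] 0.01708973553825481 [ 0.45331283 -0.20699747  0.19344123]
[-264.72507337   81.80724737   -0.7269774 ]
```

View pics/s2c.png

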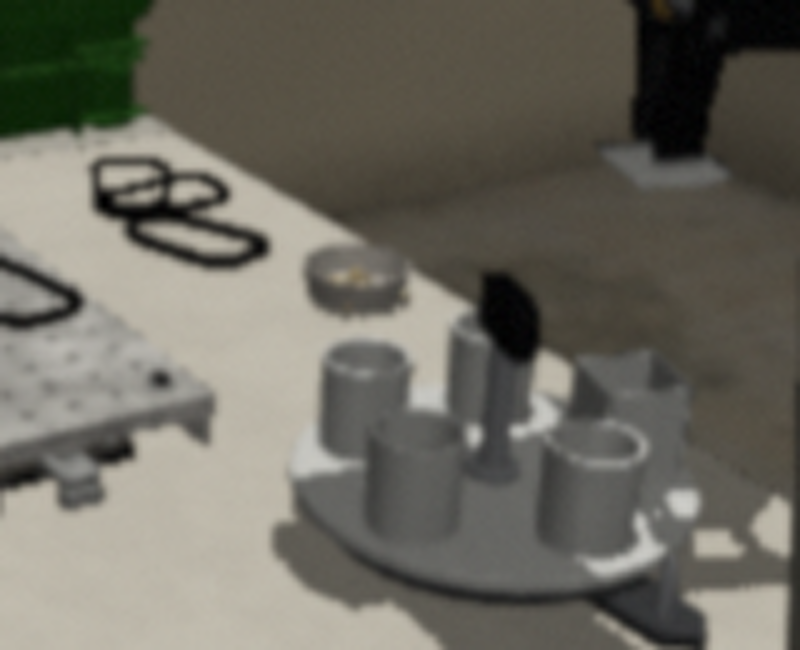

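Lid is clear of the pot and hanging level. I'll carry it left.

>>> servo_tool:
  targets: [0,-15,5,0,0,0,0,0,-35,11,0,0,0,0,0,-45,13,0,0,0,0,0,-45,13,0,0,0,0,0,-45,13,0,0,0,0,0,-40,13,0,0,0,0,0,-28,9,0,0,0,0,0,-12,5,0,0,0,0]

```text
time_s: 5.35
eef_pos: [0.4577, 0.0734, 0.1878]
tcp_rot: [0.0, -0.585, 0.811, -0.0]
contact_force: [-0.4, -0.3, -0.3]
finger_gap: 0.0171
```

>>> servo_tool:
  targets: [0,0,0,15,0,0,0,0,0,0,30,0,0,0,0,0,0,35,0,0,0,0,0,0,35,0,0,0,0,0,0,25,0,0,0,0,0,0,18,0,0,0,0,0,0,7,0,0,0,0,0,0,0,0,0,0]

```text
time_s: 6.15
eef_pos: [0.4573, 0.0705, 0.022]
tcp_rot: [-0.001, -0.583, 0.812, 0.0]
contact_force: [0.4, 0.8, -0.9]
finger_gap: 0.0171
```

Run:
```python
from h import *
d=cam('wrist');save(d,'w3');
d=cam('scene');save(d,'s3');crop('s3',250,120,450,300,4,'s3c')
print(manip.state()['contact_force'],manip.state()['finger_gap'],manip.state()['eef_pos'])
```

```text
[ 1.00112903  0.85325872 -0.59916205] 0.017009536277154617 [0.45836848 0.07125818 0.02331781]
```

View pics/s3c.png

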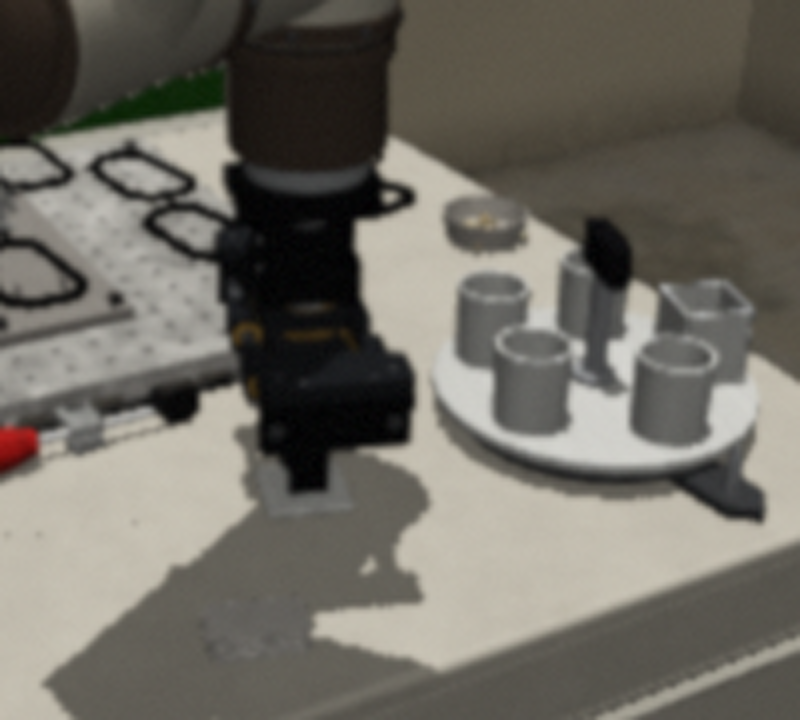

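View pics/w3.png

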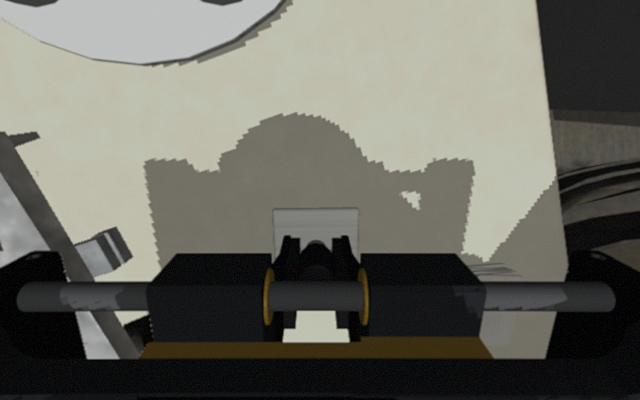

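>>> servo_tool:
  targets: [0,0,0,3,0,0,0,0,0,0,2,0,0,0,0,0,0,1,0,0,0,0,0,0,1,0,0,0,0,0,0,0,0,0,0]

```text
time_s: 6.75
eef_pos: [0.4576, 0.0712, 0.0156]
tcp_rot: [-0.0, -0.583, 0.812, 0.0]
contact_force: [0.7, -0.2, -0.7]
finger_gap: 0.0173
```

>>> servo_tool:
  targets: [0,0,0,0.5,0,0,0,0,0,0,0,0,0,0]

```text
time_s: 6.95
eef_pos: [0.4576, 0.0712, 0.015]
tcp_rot: [-0.0, -0.583, 0.812, 0.0]
contact_force: [0.1, -0.5, 0.3]
finger_gap: 0.0169
```

>>> servo_tool:
  targets: [0,0,0,0.4,0,0,0,0,0,0,0,0,0,0]

```text
time_s: 7.15
eef_pos: [0.4576, 0.0712, 0.0146]
tcp_rot: [-0.0, -0.583, 0.812, 0.0]
contact_force: [0.1, 0.5, -0.9]
finger_gap: 0.0169
```

>>> servo_tool:
  targets: [0,0,0,0.4,0,0,0,0,0,0,0,0,0,0]

```text
time_s: 7.35
eef_pos: [0.4577, 0.0712, 0.0145]
tcp_rot: [0.0, -0.583, 0.812, -0.0]
contact_force: [-0.4, -0.2, 3.3]
finger_gap: 0.0172
```

>>> servo_tool:
  targets: [0,0,0,0.4,0,0,0,0,0,0,0,0,0,0]

```text
time_s: 7.55
eef_pos: [0.4577, 0.0712, 0.0145]
tcp_rot: [0.0, -0.584, 0.812, -0.0]
contact_force: [-2.4, -0.4, 7.0]
finger_gap: 0.0175
```

Contact with the worktop at z = 0.0145, as predicted. I'll ease off and release.

>>> servo_tool:
  targets: [0,0,0,-0.5,0,0,0,0.7,0,0,0,0,0,0,0.7,0,0,0,0,0,0,0.7,0,0,0,0,0,0,0.7,0,0,0,0,0,0,0.7,0,0,0,0,0,0,0.7,0,0,-2,0,0,0,0.7,0,0,-5,0,0,0]

```text
time_s: 8.35
eef_pos: [0.4573, 0.071, 0.0212]
tcp_rot: [-0.001, -0.583, 0.812, 0.0]
contact_force: [0.5, 0.0, 0.3]
finger_gap: 0.0594
```

>>> servo_tool:
  targets: [0.7,0,0,-15,0,0,0,0.7,0,0,-30,0,0,0,0.7,0,0,-45,0,0,0,0.7,0,0,-45,0,0,0,0.7,0,0,-40,0,0,0,0.7,0,0,-15,0,0,0,0.7,0,0,0,0,0,0]

```text
time_s: 9.05
eef_pos: [0.459, 0.0718, 0.2146]
tcp_rot: [0.004, -0.584, 0.812, -0.001]
contact_force: [0.0, 0.0, -1.1]
finger_gap: 0.061
```

Run:
```python
from h import *
d=cam('wrist');save(d,'w4');
d=cam('scene');save(d,'s4');crop('s4',250,120,450,300,4,'s4c')
s=manip.state();print(s['time_s'],s['finger_gap'],s['eef_pos'],s['q'])
```

```text
9.15 0.06089030967093455 [0.45700483 0.07103935 0.21099376] [ 5.06551849e-01  1.15599093e-01 -3.89677619e-01 -7.29339108e-04
 -1.06588229e+00 -8.31542855e-01]
```

View pics/s4c.png

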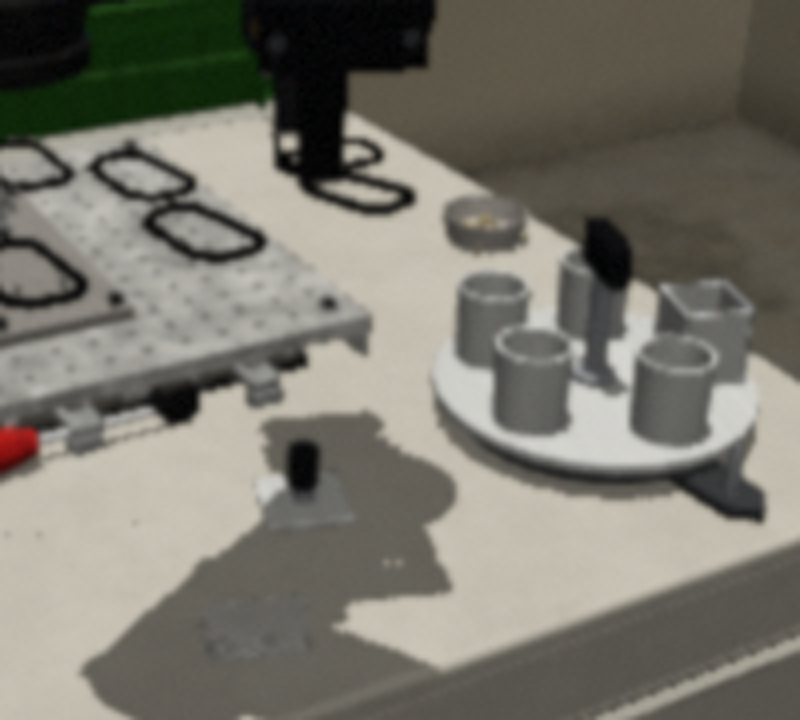

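View pics/w4.png

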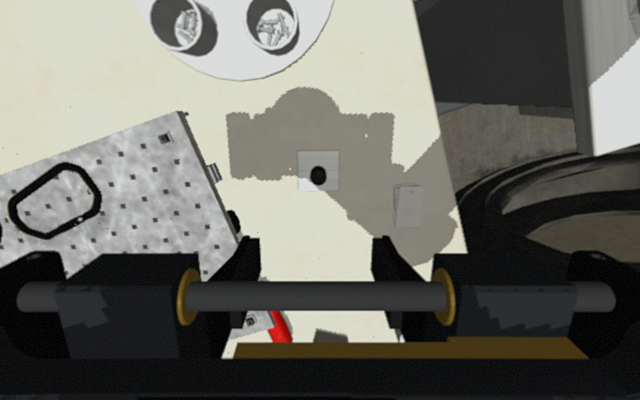

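>>> servo_tool:
  targets: [0.7,20,-8,0,0,0,0,0.7,40,-17,0,0,0,0,0.7,45,-19,0,0,0,0,0.7,45,-19,0,0,0,0,0.7,30,-12,0,0,0,0,0.7,17,-7,0,0,0,0,0.7,0,0,0,0,0,-0.148,0.7,0,0,0,0,0,-0.148]

```text
time_s: 9.95
eef_pos: [0.4711, -0.1425, 0.209]
tcp_rot: [-0.002, -0.698, 0.716, 0.002]
contact_force: [-0.8, 0.7, 0.3]
finger_gap: 0.0606
```

Run:
```python
from h import *
d=cam('wrist');save(d,'w5');crop('w5',120,0,440,240,2.5,'w5c')
s=manip.state();print(s['time_s'],s['finger_gap'],s['eef_pos'],s['q'],d['M'][:3,3])
```

```text
10.0 0.061193400197921737 [ 0.4712605  -0.14215873  0.20905044] [ 3.73614015e-02  1.71857474e-01 -3.26457876e-01 -5.09834957e-04
 -1.07720930e+00 -5.75334671e-02] [ 0.47088154 -0.2241879   0.37195345]
```

View pics/w5c.png

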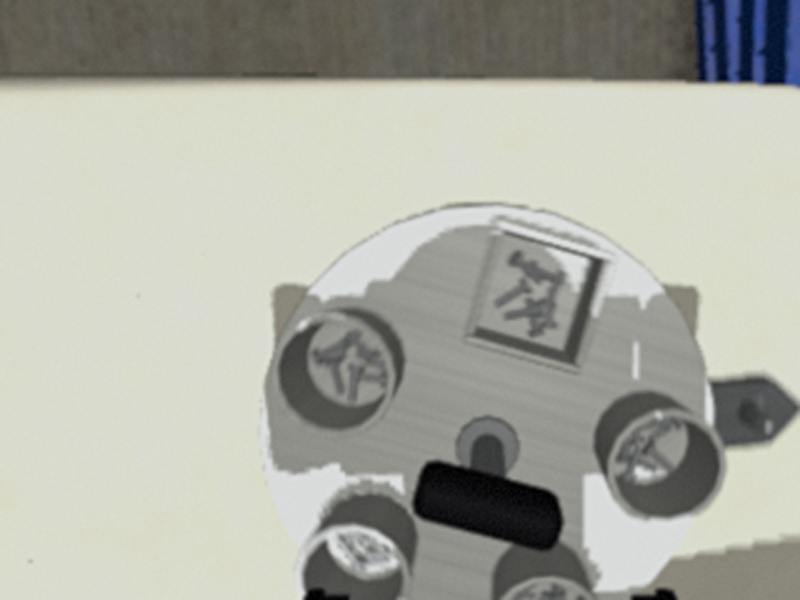

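Run:
```python
from h import *
crop('w5',295,75,450,190,5,'w5d')
```

```text
(no output)
```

View pics/w5d.png

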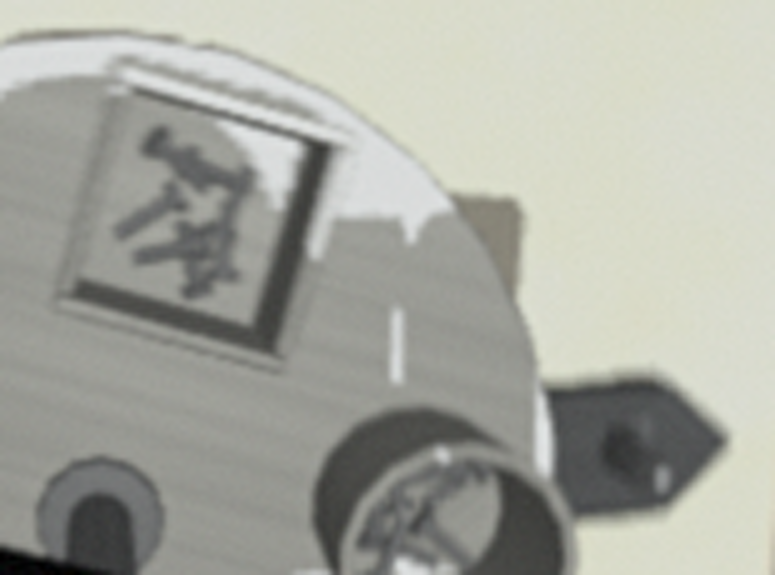

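Run:
```python
from h import *
d=load('w5')
q=lambda u,v,z: at(d,295+u/5,75+v/5,z)
c=[q(*p,.074) for p in [(110,75),(346,140),(281,368),(57,302)]]
print(np.mean(c,0))
for i in range(4):
    e=c[(i+1)%4]-c[i];print(np.linalg.norm(e),np.degrees(np.arctan2(e[1],e[0])))
print('pin',q(661,478,.038),'tip',q(728,440,.02),q(728,440,.01))
w=lambda u,v,z: at(d,120+u/2.5,v/2.5,z)
print('bar',[w(*p,.124).round(4) for p in [(416,490),(424,463),(560,490),(552,548)]])
from scipy.optimize import least_squares
# disc rim fit
pts=np.array([w(*p,.024)[:2] for p in [(263,400),(300,297),(400,222),(480,205),(560,220),(640,270),(690,340),(710,400)]])
r=least_squares(lambda x:np.hypot(*(pts-x[:2]).T)-.1,[.47,-.14]);print('axis',r.x,r.fun.round(4))
a=r.x
for n,P in (('pot',np.mean(c,0)),('pin',q(661,478,.038))): e=P[:2]-a;print(n,np.hypot(*e),np.degrees(np.arctan2(e[1],e[0])))
```

```text
[ 0.45304088 -0.20667975  0.074     ]
0.04287586957639955 163.98134438233927
0.04121902945133278 74.38382209540622
0.0425986550791593 -17.661500890093276
0.04000101332205445 -105.18174531864364
pin [ 0.35447194 -0.1503608   0.038     ] tip [ 0.33418492 -0.15449766  0.02      ] [ 0.33030098 -0.15251757  0.01      ]
bar [array([ 0.4949, -0.1516,  0.124 ]), array([ 0.4919, -0.1604,  0.124 ]), array([ 0.4491, -0.1504,  0.124 ]), array([ 0.4516, -0.1308,  0.124 ])]
axis [ 0.47346381 -0.14033065] [-0.0021  0.0004  0.0004  0.0009  0.     -0.0007 -0.0011 -0.0002]
pot 0.06942117384959001 -107.1089024726055
pin 0.11941385195194505 -175.18177424097604
```

>>> servo_tool:
  targets: [0.7,0,0,0,0,0,-0.148,0.7,0,0,0,0,0,-0.148,0.7,0,0,0,0,0,-0.148,0.7,0,0,0,0,0,-0.148,0.7,0,0,0,0,0,-0.148,0.7,0,0,0,0,0,-0.148,0.7,0,0,0,0,0,-0.148,0.7,0,0,0,0,0,-0.148]

```text
time_s: 10.8
eef_pos: [0.4715, -0.1415, 0.2096]
tcp_rot: [0.0, 0.979, -0.205, -0.002]
contact_force: [0.6, 0.5, -0.6]
finger_gap: 0.0607
```

>>> servo_tool:
  targets: [0.7,0,0,0,0,0,-0.099,0.7,0,0,0,0,0,0]

```text
time_s: 11.0
eef_pos: [0.4716, -0.1415, 0.2098]
tcp_rot: [0.0, 0.987, -0.159, -0.002]
contact_force: [-0.5, 0.5, -0.3]
finger_gap: 0.0611
```

```bash
cat > st.py <<'E'
from h import *
s=manip.state();M=rot(s['tcp_rot']).as_matrix()
print(s['time_s'],'gap',s['finger_gap'],'pos',s['eef_pos'],'yaw',np.degrees(np.arctan2(M[1,1],M[0,1]))%360,'q',s['q'].round(2),'F',s['contact_force'].round(1),'T',s['ft_torque'].round(2))
a=np.array([.4728,-.1413,s['eef_pos'][2]]);print('to axis, tool mm',1000*M.T@(a-s['eef_pos']))
E
python3 st.py
python3 - <<'E'
from h import *
d=cam('wrist');save(d,'w6')
E
```

```text
11.0 gap 0.06105396892499624 pos [ 0.47162521 -0.14149882  0.20976989] yaw 251.7223716530496 q [ 0.04  0.17 -0.33 -0.   -1.08  1.21] F [-0.5  0.5 -0.3] T [-0.11  0.17 -0.01]
to axis, tool mm [ 1.05315834 -0.55722351 -0.00395895]
```

View pics/w6.png

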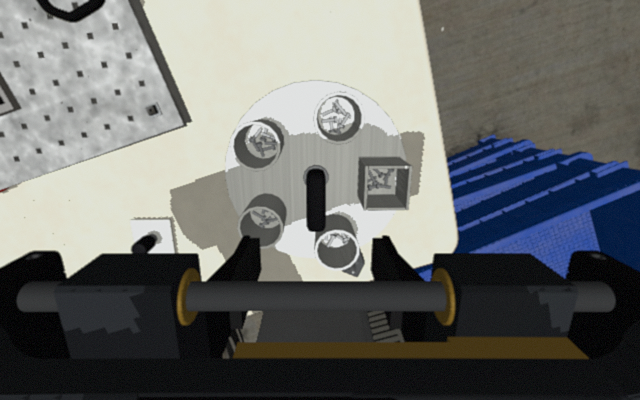

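The bar (column ≈316) is vertical and centred between the fingers (260 and 373). I'll descend.

>>> servo_tool:
  targets: [0.7,1,-0.5,15,0,0,0,0.7,0,0,25,0,0,0,0.7,0,0,30,0,0,0,0.7,0,0,25,0,0,0,0.7,0,0,15,0,0,0,0.7,0,0,9,0,0,0,0.7,0,0,0,0,0,0]

```text
time_s: 11.75
eef_pos: [0.4726, -0.1415, 0.091]
tcp_rot: [0.0, 0.987, -0.159, -0.002]
contact_force: [-0.3, -0.7, -0.8]
finger_gap: 0.0612
```

```bash
python3 st.py
python3 - <<'E'
from h import *
d=cam('wrist');save(d,'w7')
d=cam('scene');save(d,'s7');crop('s7',300,120,460,250,5,'s7c')
E
```

```text
11.75 gap 0.06118440195816746 pos [ 0.47259928 -0.14148759  0.0909591 ] yaw 251.7432487008703 q [ 0.04  0.31 -0.48 -0.   -0.78  1.21] F [-0.3 -0.7 -0.8] T [-0.09  0.18 -0.03]
to axis, tool mm [ 0.13184657 -0.24102361 -0.00068706]
```

View pics/w7.png

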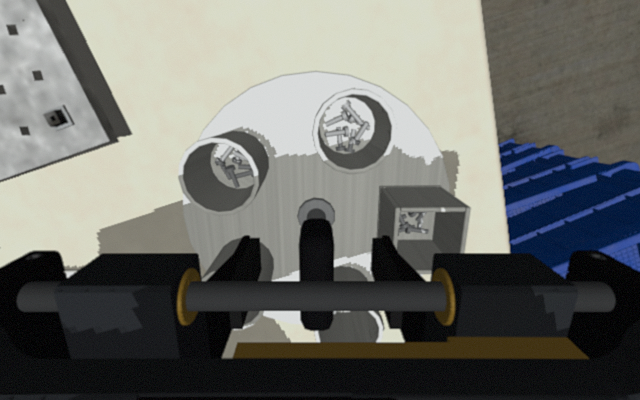

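View pics/s7c.png

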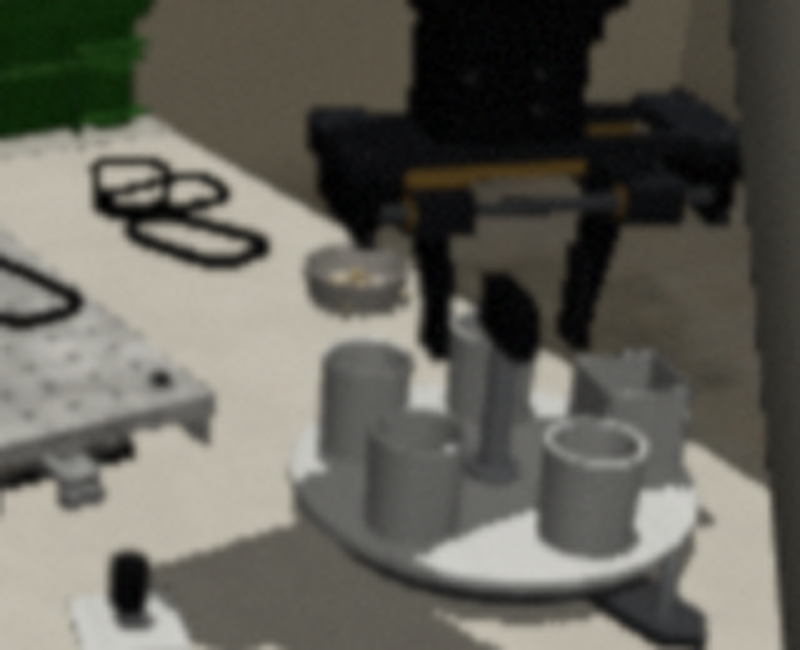

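Bar still centred (col ≈316). I'll close the gripper on it.

>>> servo_tool:
  targets: [0,0,0,0,0,0,0,0,0,0,0,0,0,0,0,0,0,0,0,0,0,0,0,0,0,0,0,0,0,0,0,0,0,0,0,0,0,0,0,0,0,0,0,0,0,0,0,0,0,0,0,0,0,0,0,0]

```text
time_s: 12.65
eef_pos: [0.4734, -0.1421, 0.0924]
tcp_rot: [0.0, 0.987, -0.158, -0.0]
contact_force: [-0.5, -2.9, 1.0]
finger_gap: 0.0157
```

```bash
python3 st.py
```

```text
12.65 gap 0.015727927274200193 pos [ 0.47337039 -0.14206423  0.09237971] yaw 251.85391978341858 q [ 0.04  0.31 -0.48  0.   -0.78  1.22] F [-0.5 -2.9  1. ] T [-1.23  0.22 -0.01]
to axis, tool mm [-7.80030742e-01 -5.48579523e-01 -2.49296547e-04]
```

>>> servo_tool:
  targets: [0,0,0,0,0,0,0.04,0,0,0,0,0,0,0.09,0,0,0,0,0,0,0.12,0,0,0,0,0,0,0.12,0,0,0,0,0,0,0.12,0,0,0,0,0,0,0.12,0,0,0,0,0,0,0.12,0,0,0,0,0,0,0.12]

```text
time_s: 13.45
eef_pos: [0.4722, -0.1432, 0.0924]
tcp_rot: [0.002, 0.833, -0.553, -0.001]
contact_force: [-2.8, -10.0, 1.3]
finger_gap: 0.016
```

>>> servo_tool:
  targets: [0,0,0,0,0,0,0.12,0,0,0,0,0,0,0.1,0,0,0,0,0,0,0.06,0,0,0,0,0,0,0.02,0,0,0,0,0,0,0,0,0,0,0,0,0,0]

```text
time_s: 14.05
eef_pos: [0.4716, -0.1434, 0.0924]
tcp_rot: [0.002, 0.743, -0.67, -0.001]
contact_force: [-3.1, -9.9, 1.8]
finger_gap: 0.0158
```

```bash
python3 st.py
python3 - <<'E'
from h import *
d=cam('wrist');save(d,'w8')
d=cam('top');save(d,'t8');crop('t8',340,175,440,285,5.4,'t8c')
d=cam('scene');save(d,'s8');crop('s8',350,150,460,260,5.4,'s8c')
E
```

```text
14.05 gap 0.015819269259028417 pos [ 0.47162556 -0.1433714   0.09235744] yaw 185.92923665620108 q [ 0.04  0.31 -0.49  0.   -0.78  0.07] F [-3.1 -9.9  1.8] T [-2.82  0.87 -0.06]
to axis, tool mm [-1.93898193 -1.38211756 -0.00945341]
```

View pics/w8.png

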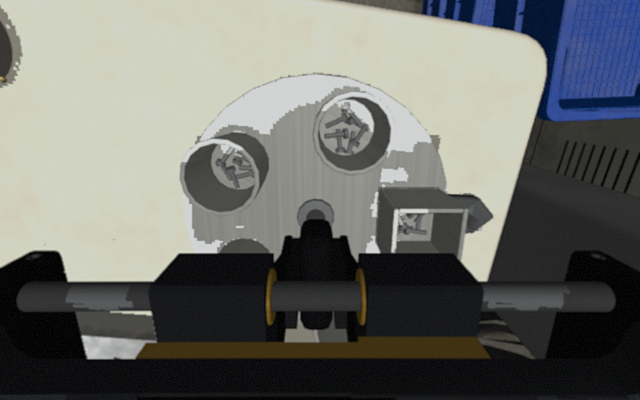

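View pics/s8c.png

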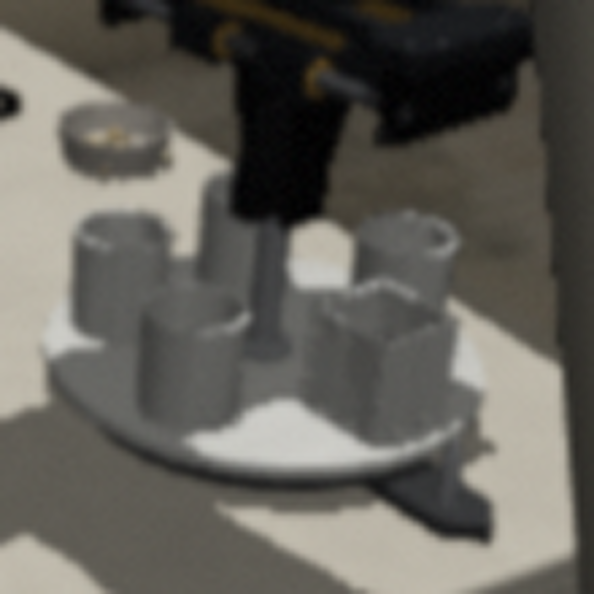

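View pics/t8c.png

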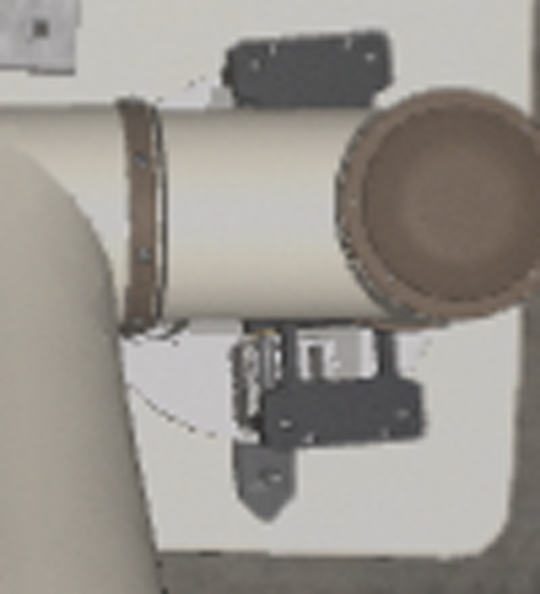

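Run:
```python
from h import *
crop('w8',370,150,500,260,6,'w8c')
u=lambda a:np.array([np.cos(np.radians(a)),np.sin(np.radians(a))])
A=np.array([u(251.85),u(185.93)]);b=[u(251.85)@[.47337,-.14206],u(185.93)@[.47163,-.14337]];print(np.linalg.solve(A,b))
```

```text
[ 0.4714278  -0.14142331]
```

View pics/w8c.png

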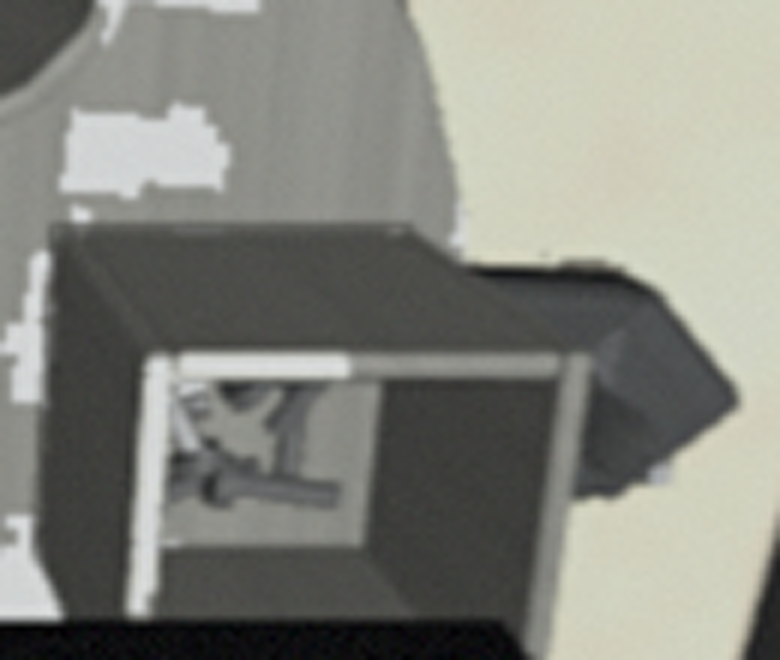

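Run:
```python
from h import *
d=load('w8');q=lambda u,v,z: at(d,370+u/6,150+v/6,z)
pin=q(657,475,.038);tip=q(740,400,.012)
print('pin',pin,'tip',tip)
for n,a,b,z in [('base',(52,228),(410,228),.024),('rim',(145,354),(592,352),.074)]:
    A=q(*a,z)[:2];B=q(*b,z)[:2];e=B-A;ang=np.degrees(np.arctan2(e[1],e[0]))%360;n_=e/np.hypot(*e);nn=np.array([-n_[1],n_[0]])
    print(n,A,B,'len',np.hypot(*e),'ang',ang,'pin perp',(pin[:2]-A)@nn,'pin along',(pin[:2]-A)@n_,'tip perp',(tip[:2]-A)@nn)
for ax in ([.4714,-.1414],[.4728,-.1413]):
    e=pin[:2]-ax;print('pin from axis',np.hypot(*e),np.degrees(np.arctan2(e[1],e[0]))%360)
# top view initial: tongue direction
t=load('top0')
q=lambda u,v,z: at(t,340+u/7,175+v/7,z)
for z in (.01,.02): print('top tongue tip',q(347,678,z), 'sides', q(302,570,z),q(382,572,z),q(309,640,z),q(382,637,z))
```

```text
pin [ 0.35440752 -0.14837567  0.038     ] tip [ 0.33094572 -0.15091822  0.012     ]
base [ 0.42820677 -0.16778305] [ 0.38448397 -0.17230877] len 0.043956402560833975 ang 185.90959999143212 pin perp -0.02690254966425158 pin along 0.07140887337292555 tip perp -0.02678912108220072
rim [ 0.42861425 -0.16826031] [ 0.38504033 -0.17298341] len 0.04382914632927191 ang 186.18629711358017 pin perp -0.027765478892914985 pin along 0.07163180349152615 tip perp -0.02776601676691351
pin from axis 0.11720025354027802 183.41222005973543
pin from axis 0.11860372463399839 183.42018891217592
top tongue tip [ 0.32682513 -0.1489701   0.01      ] sides [ 0.37106509 -0.12937134  0.01      ] [ 0.37110437 -0.16283368  0.01      ] [ 0.34213675 -0.13282748  0.01      ] [ 0.34415834 -0.16328438  0.01      ]
top tongue tip [ 0.32751882 -0.1473245   0.02      ] sides [ 0.3714114  -0.12787963  0.02      ] [ 0.37145038 -0.16107922  0.02      ] [ 0.34271021 -0.13130863  0.02      ] [ 0.34471593 -0.16152638  0.02      ]
```

>>> servo_tool:
  targets: [0,0.5,0.2,0,0,0,0.015,0,0.5,0.2,0,0,0,0.02,0,0.5,0.1,0,0,0,0.0095,0,0,0,0,0,0,0,0,0,0,0,0,0,0,0,0,0,0,0,0]

```text
validation failed for argument at $.ta...
```

```bash
python3 st.py
python3 - <<'E'
from h import *
d=cam('wrist');save(d,'w9');crop('w9',370,150,500,260,6,'w9c')
d=cam('scene');save(d,'s9')
E
```

```text
14.2 gap 0.015712248558326463 pos [ 0.47164151 -0.14335064  0.09237782] yaw 185.9275607615751 q [ 0.04  0.31 -0.49  0.   -0.78  0.07] F [ -4.3 -10.2   1.7] T [-2.79  0.95 -0.06]
to axis, tool mm [-1.92002226 -1.36405928 -0.00922565]
```

View pics/w9c.png

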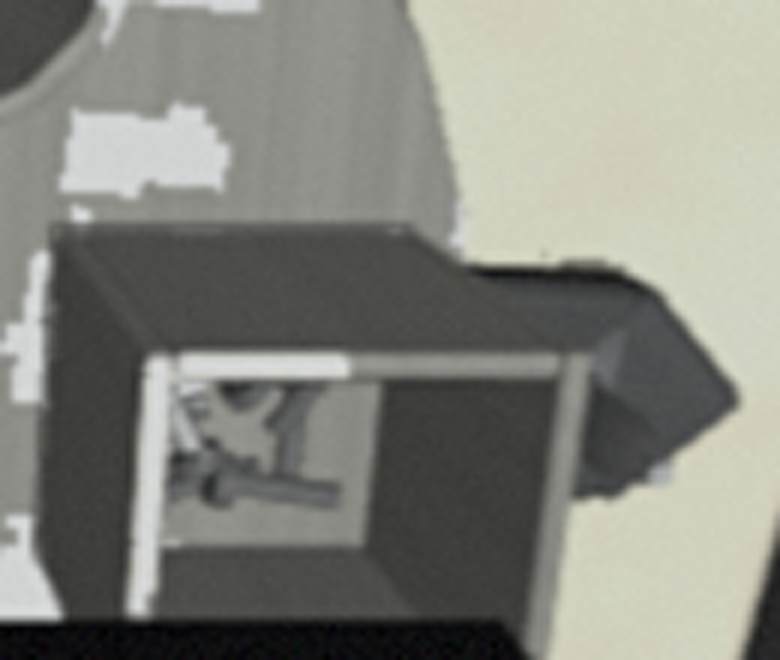

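View pics/s9.png

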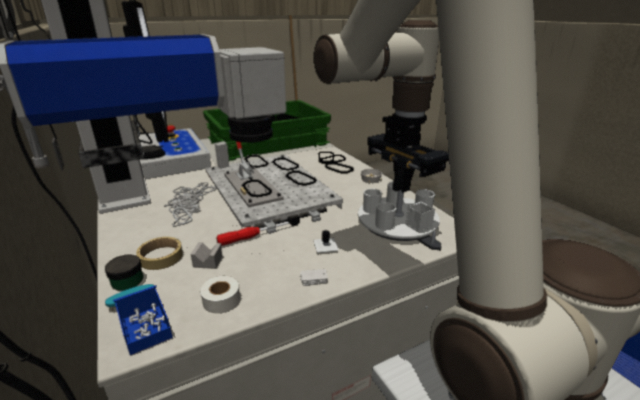

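The call was refused: my list wasn't a multiple of 7, and nothing moved. I'll resend it.

>>> servo_tool:
  targets: [0,0.5,0.2,0,0,0,0.015,0,0.5,0.2,0,0,0,0.02,0,0.5,0.1,0,0,0,0.01,0,0,0,0,0,0,0,0,0,0,0,0,0,0]

```text
time_s: 14.8
eef_pos: [0.4716, -0.1434, 0.0924]
tcp_rot: [0.001, 0.728, -0.686, -0.001]
contact_force: [-5.5, -3.0, 5.2]
finger_gap: 0.0159
```

```bash
python3 st.py
python3 - <<'E'
from h import *
d=cam('wrist');save(d,'w10');crop('w10',370,150,500,260,6,'w10c')
E
```

```text
14.8 gap 0.015924513284781817 pos [ 0.47158237 -0.14342823  0.09237726] yaw 183.36266097567645 q [ 0.04  0.31 -0.48  0.   -0.78  0.02] F [-5.5 -3.   5.2] T [-0.87  1.4  -0.05]
to axis, tool mm [-2.05314427 -1.34036026 -0.00488865]
```

View pics/w10c.png

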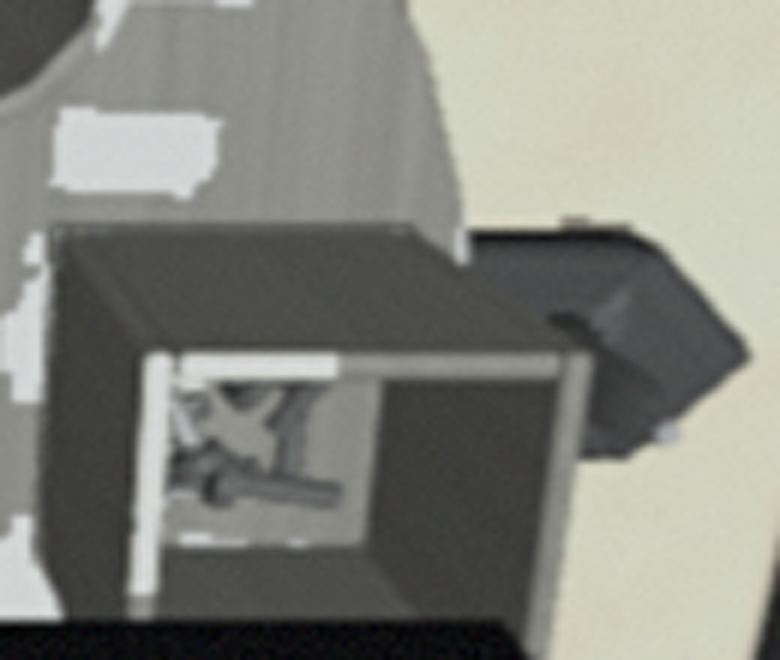

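Run:
```python
from h import *
d=load('w10');q=lambda u,v,z: at(d,370+u/6,150+v/6,z)
pin=q(667,433,.038);tip=q(748,355,.012)
print('pin',pin,'tip',tip)
for n,a,b,z in [('base',(52,228),(410,228),.024),('rim',(145,354),(592,352),.074)]:
    A=q(*a,z)[:2];B=q(*b,z)[:2];e=B-A;ang=np.degrees(np.arctan2(e[1],e[0]))%360;n_=e/np.hypot(*e);nn=np.array([-n_[1],n_[0]])
    print(n,'len',np.hypot(*e),'ang',ang,'pin perp',(pin[:2]-A)@nn,'tip perp',(tip[:2]-A)@nn)
for ax in ([.4714,-.1414],[.4728,-.1413]):
    for P in pin,tip:
        e=P[:2]-ax;print(np.hypot(*e),np.degrees(np.arctan2(e[1],e[0]))%360)
```

```text
pin [ 0.35430716 -0.14845362  0.038     ] tip [ 0.33119998 -0.15079586  0.012     ]
base len 0.043929795099745365 ang 183.35739196696318 pin perp -0.021500561330968327 tip perp -0.02051558820495609
rim len 0.04379515584707835 ang 183.63817015637395 pin perp -0.022458212414894537 tip perp -0.021586965349081666
0.11730510028389704 183.4473041039171
0.14051451218170688 183.83408809388692
0.11870858109804062 183.45485112365256
0.1419180656753865 183.83657569966726
```

The pot's midline passes through the pin to within about 0.5 mm (perpendicular offset 21.5 to 22.5 mm, 22 expected). I'll hand in.

Run:
```python
from h import *
s=manip.state();print(s['time_s'],s['finger_gap'],abs(s['dq']).max(),s['contact_force']);print(ticket.hand_in())
```

```text
14.85 0.015804603554731463 0.0016196504928457061 [-5.0367195  -2.46478353  4.74183432]
the job is handed in; nothing more can be done
None
```

I lifted the lid off by its knob and set it flat on the worktop, knob up, at about (0.457, 0.071). Then I gripped the bar handle and turned the table about 68.5° clockwise seen from above, so the open square pot stands at the pointer. I handed in at 14.85 s with the gripper still closed on the bar.

**Last checks**
- **Pot at the pointer:** the pot side points at 183.4–183.6° and the pointer pin lies at about 183.4° from the axis. The pin sits within about 0.5 mm of the pot's midline. The tongue tip read 183.8°, about 0.4° away, which is within the calibration error.
- **Grip:** the finger gap is 15.8 mm on the 16 mm bar, and the arm was still. The remaining push on the wrist is about 7 N.
- **Lid:** it touched down gently (7 N at most) and the pictures after release show it upright and flat.
- **Loose things:** by eye, the last scene picture shows them where they were. I did not measure them again.

**What disagreed:** two estimates of the pointer direction before the turn differed by about 1.7°, so I set the final angle from the close wrist view. One move call was refused for a miscounted list; nothing moved and I sent it again.

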